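# Valve to the top

### The arm

A 6-joint arm with a two-finger parallel gripper is mounted at the origin on the work surface. World frame = base frame: x ahead of the robot, y to its left, z up, the work surface at z = 0. Lengths are in m, angles in degrees, forces in N, time in s.
With the tool pointing down it reaches from about 0.3 to 0.75 m from the base axis. Payload 8.5 kg.
Tool frame: the origin (TCP) lies on the centre line of the jaws, within the pads' length; the fingertips stand 14 mm ahead of it and the grasp point (between the pads) lies 5 mm behind it; z points along the fingers, x is the direction in which the jaws open and shut, and the axes are right-handed (so a half turn about z gives the same grasp; the last joint's range is limited). The gripper opens to 85 mm and grips with 20 to 120 N. Pads are 22 mm wide; open, the fingers measure 114 mm over their backs; the gripper's body (76 mm by 85 mm) begins 54 mm behind the grasp point. The pads swing forward as they close: fully open they stand 13 mm farther back than shut.
Start: joints at [53.554, 21.807, 74.336, -0, 83.858, -12.336], TCP at [0.225, 0.502, 0.245] pointing down, gripper open.
Joint ranges: [-178.18, 178.18], [-50.72, 133.34], [12.68, 142.11], [-81.47, 261.47], [9.98, 163.14], [-165.26, 165.26]. Speed limits (degrees/s): [136.94, 136.94, 180, 180, 180, 180].

### API

Orientations are given as a 3x3 rotation matrix whose columns are the frame's x, y, z axes.
In Python, from rig import * gives the robot as it stands.
- The arm moves only by the shell command python3 -m crank 'ROWS' [FORCE]. ROWS is JSON, one flat list of numbers, 7 for each row, row after row: the turn, a rotation vector about the world's x, y, z in rad, then the shift along the world's x, y, z in m, then the opening in per cent of the stroke, from 0 (shut) to 100 (fully open). A call has 1 to 20 rows; each row shifts and turns the commanded pose from where the row before left it; what a row does not reach is not made up. A row lasts 1/10 s, in which the tool goes at most 50 mm and 8.59 degrees, less where a joint would pass 70% of its speed; a pose out of reach is approached as far as the arm can. A call is refused whole if a number of a shift passes 0.05 or a number of a turn 0.15, either way. A call with a gripper value outside its range is refused whole. The fingers move at their own pace and stop on an object; FORCE is the grip in N (left out, the last holds). Time passes only in rows, so rows that do not move let the fingers close. It gives the time, the measured TCP pose, the force and the opening at its end, in the units of the state.
- observe(): the state, without advancing time (a new reading comes with each control period).
- get_image(name): name is "side" or "top" or "wrist"; returns a dict with "frame" (384x512x3 uint8, red, green, blue), "fov_y" (degrees; the focal length in pixels is half the picture's height over the tangent of half this angle, whatever the lens; pixels are square), "cx", "cy" (the principal point, pixels), "k1" (the pictures are not rectified: a ray, as slopes to the right and down, at radius r is drawn at 1 + k1 r^2 times it, then the intrinsics apply), "world_to_cam" (4x4, takes a point from world to camera coordinates). Camera axes: x right, y up, looking along -z (the intrinsics and any distortion apply to the point x, -y, -z); pixel columns grow to the right and rows downward; lengths in m; the calibration is good to about 2 mm. A picture is of the moment at which its call begins. There is no depth.
- close_job(): hands the job in, once; it reports no verdict.
The state is a dict: "time_s": time; "q": joint angles; "qvel": joint speeds; "joint_efforts": joint torques, N m; "position": TCP position; "tool_rot": TCP orientation; "ft_force": force on the tool from outside, world axes, zero at the start; "wrist_torque": the same for the moment, N m; "grip_width": finger opening in m.
Only numpy, scipy, OpenCV 4.12 (cv2) and the standard library are available. Lean on these libraries where they do the work, as an engineer would, in place of code of your own. Each camera call takes 0.05 s, during which the arm holds its last target. There are 200 camera calls.

### The job

The sack-truck wheel on the blue bench stand is waiting for air: turn it, pushing gently with a fingertip on its red spokes, until the valve stem with the yellow cap is at the top of the wheel and points straight up. Work round in at least two pushes, taking the finger right off the wheel to move on to another spoke while the stem is still well away from the top. Push only on the spokes, do not grip them, leave the tyre, the valve stem and the loose things on the bench alone, and finish clear of the wheel with the wheel at rest.

Things in the scene. Friction and masses are not known exactly. Their poses are not given: they have to be found in the camera images.
- stand: Blue steel wheel stand, fixed to the bench. Origin on the bench right under the middle of the wheel; x axis along the axle, away from the robot's side (turned up to 0.35 rad), z up. Base 200 x 220 x 12 mm; a post 45 mm wide, 212 mm high stands 70 to 100 mm behind the wheel's middle plane (+x). Before the wheel's near (-x) face are only flat loose things on the bench.
- axle (a point): Centre of the wheel: on the axle, in the tyre's middle plane, 180 mm above the bench, same axes as the stand. The hub is 44 mm in diameter and stands 45 mm out of the middle plane on the robot's side.
- wheel (a joint): Angle of the wheel about its axle, rad. 0 (or any whole number of turns) = valve stem straight up; it grows as the wheel turns clockwise seen from the robot's side (top of the wheel going to the stand's -y). It turns freely both ways without stops; friction 0.2 N m and some damping (0.1 N m s): 3 to 5 N at a spoke moves it and it stays where it is left.
- tyre: Black rubber tyre, outside diameter 320 mm, 40 mm wide (20 mm either side of the middle plane), with an aluminium rim inside it; the clear inside diameter is 236 mm. Origin on the axle, turns with the wheel: its z axis points to the valve.
- spokes: Five red straight spokes, 16 mm wide, 14 mm thick, 72 degrees apart; the stem lies midway between two (they stand 36, 108, 180, 252, 324 degrees from it). They slope from the hub: centre line 31 mm before the wheel's middle plane (robot's side) at 30 mm from the axle, 19 mm at 70 mm, 11 mm at 100 mm; open behind. Origin on the axle, z axis towards the stem, x along the axle away from the robot.
- stem: Bent brass valve stem, 9 mm thick with a yellow cap 15 mm in diameter and 22 mm long, on the far side of the wheel (34 mm behind the middle plane, 104 to 156 mm from the axle). Origin on the axle; its z axis is the direction in which the stem points, radially outward.
- stem_tip (a point): The end of the yellow cap: 156 mm from the axle, 34 mm behind the wheel's middle plane; straight above the axle line when done.
- wrench: loose bystander, to be left where it is: steel wrench 170 mm long, lying along its x axis on the bench before the wheel.
- axle_nut: loose bystander, to be left where it is: steel nut, 32 mm diameter, 14 mm high, on the bench before the wheel.
- gauge: loose bystander, to be left where it is: black tyre pressure gauge, 60 mm diameter, 29 mm high, brass connector 45 mm long along its x axis, on the bench before the wheel.
- grease_jar: loose bystander, to be left where it is: grey jar with red cap, 72 mm diameter, 75 mm high.
- spray_can: loose bystander, to be left where it is: blue and yellow can, 60 mm diameter, 160 mm high.
- mug: loose bystander, to be left where it is: white mug, 80 mm diameter, 90 mm high.
- screwdriver: loose bystander, to be left where it is: screwdriver with orange handle, lying along its x axis.

How it is judged (in metres and radians):
On the way, in this order (a step that is already met when the one before it is completed fails the run):
1. a fingertip pushes a spoke and the wheel has turned by at least about 20 degrees (contact force between the fingers and spokes above 0.2 N and distance of stem_tip from where it was at the start of the episode above 0.055 m), for 0.02 s.
2. the finger is off the wheel, which rests with the stem still more than 20 degrees from straight up (contact force between each of the arm, the fingers and stand below 0.05 N and angle between stem's own z axis and vertical above 0.35 rad and angular speed of stem below 0.1 rad/s), for 0.3 s.
3. a fingertip pushes a spoke again (contact force between the fingers and spokes above 0.2 N), for 0.02 s.
At the end, for the whole second after the job is handed in: The valve stem points straight up within 0.14 rad (8 degrees), the wheel is at rest, and every loose thing is within 20 mm of where it was (angle between stem's own z axis and vertical below 0.14 rad and angular speed of stem below 0.05 rad/s and distance of each of wrench, axle_nut, gauge, grease_jar, spray_can, mug, screwdriver from where it was at the start of the episode below 0.02 m); the robot touches nothing.
It fails at once if the valve stem is pushed (contact force between any of the fingers, the arm and stem above 2 N).
It fails at once if the tyre is pushed instead of the spokes (contact force between any of the fingers, the arm and tyre above 6 N).
It fails at once if a spoke is pinched or forced (more than 60 N) (contact force between any of the fingers, the arm and spokes above 60 N).
It fails at once if a loose thing on the bench is shifted by more than 20 mm or lifted (distance of any of wrench, axle_nut, gauge, grease_jar, spray_can, mug, screwdriver from where it was at the start of the episode above 0.02 m).
It also fails if it takes over 64 s, if anything falls off the work surface, if the arm or the gripper's body presses on something with over 40 N, if the wrist force passes 120 N, or if a joint passes its speed limit or range.

## Working session

There is one attempt and no reset: what is moved stays moved. The work goes in short steps, Python scripts to look and compute and a shell command to move; the robot and the scene stay as the last step left them, time stands still between calls to the robot, and variables do not carry over. Pictures are saved under pics/ and viewed, about 8 in all and at most 12, crops included, and the job is handed in when it is done.

```bash
mkdir -p pics; ls
cat > h.py <<'E'
from rig import *
import numpy as np, cv2
def cam(n):
    c=get_image(n); return c
def proj(c,P):
    P=np.atleast_2d(P); M=np.array(c["world_to_cam"]); p=P@M[:3,:3].T+M[:3,3]
    s=np.c_[p[:,0]/-p[:,2],-p[:,1]/-p[:,2]]; r2=(s**2).sum(1,keepdims=True)
    f=192/np.tan(np.radians(c["fov_y"])/2)
    return s*(1+c["k1"]*r2)*f+[c["cx"],c["cy"]]
def ray(c,uv):
    f=192/np.tan(np.radians(c["fov_y"])/2)
    d=(np.atleast_2d(uv)-[c["cx"],c["cy"]])/f; s=d.copy()
    for _ in range(30): s=d/(1+c["k1"]*(s**2).sum(1,keepdims=True))
    M=np.array(c["world_to_cam"]); v=np.c_[s[:,0],-s[:,1],-np.ones(len(s))]@M[:3,:3]
    return -M[:3,:3].T@M[:3,3], v/np.linalg.norm(v,axis=1,keepdims=True)
def onplane(c,uv,n,d):  # n.x=d
    o,v=ray(c,uv); return o+v*((d-o@n)/(v@n))[:,None]
E
python3 - <<'E'
from h import *
for n in ["side","top","wrist"]:
    c=cam(n); np.save(f"pics/{n}0.npy",c,allow_pickle=True)
    cv2.imwrite(f"pics/{n}0.png",c["frame"][:,:,::-1])
    M=np.array(c["world_to_cam"]); print(n,c["fov_y"],c["k1"],c["cx"],c["cy"],(-M[:3,:3].T@M[:3,3]).round(3),(-M[2,:3]).round(2))
a=[cv2.imread(f"pics/{n}0.png") for n in ["side","top"]]
cv2.imwrite("pics/a.png",cv2.resize(a[0],(796,597)));cv2.imwrite("pics/b.png",cv2.resize(a[1],(796,597)))
print(observe())
E
```

```text
pics
side 44.21180965007754 -0.10937460147617321 258.6706531459279 192.22368611585378 [0.388 1.017 1.236] [ 0.08 -0.71 -0.7 ]
top 44.240057653755656 0.013546330724002987 249.77870791093008 192.47846564046324 [0.406 0.002 1.679] [ 0.09  0.01 -1.  ]
wrist 65.14462357297958 -0.015932918964231223 263.2084623193032 192.88904357944492 [0.154 0.534 0.373] [ 0.27 -0.12 -0.95]
{'time_s': 0.15, 'q': array([ 5.35554117e+01,  2.18341553e+01,  7.43718120e+01, -1.13596720e-04,
        8.38604137e+01, -1.23362408e+01]), 'qvel': array([ 0.00969776, -0.03213311, -0.23524701, -0.02188226, -0.00710613,
        0.01269974]), 'joint_efforts': array([ 1.94517102e-03, -4.48624170e+01, -2.31343853e+01, -1.73130720e-04,
        3.78342564e-03,  3.89104727e-06]), 'position': array([0.2245332 , 0.50184937, 0.24485202]), 'tool_rot': array([[ 4.08462866e-01,  9.12774680e-01, -6.86654534e-04],
       [ 9.12774236e-01, -4.08463369e-01, -9.33158079e-04],
       [-1.13223629e-03, -2.45600144e-04, -9.99999329e-01]]), 'ft_force': array([ 0.22698779, -0.18449378, -0.77330542]), 'wrist_torque': array([ 0.01485154, -0.00103273, -0.01883659]), 'grip_width': 0.08559387930192709}
```

View pics/a.png

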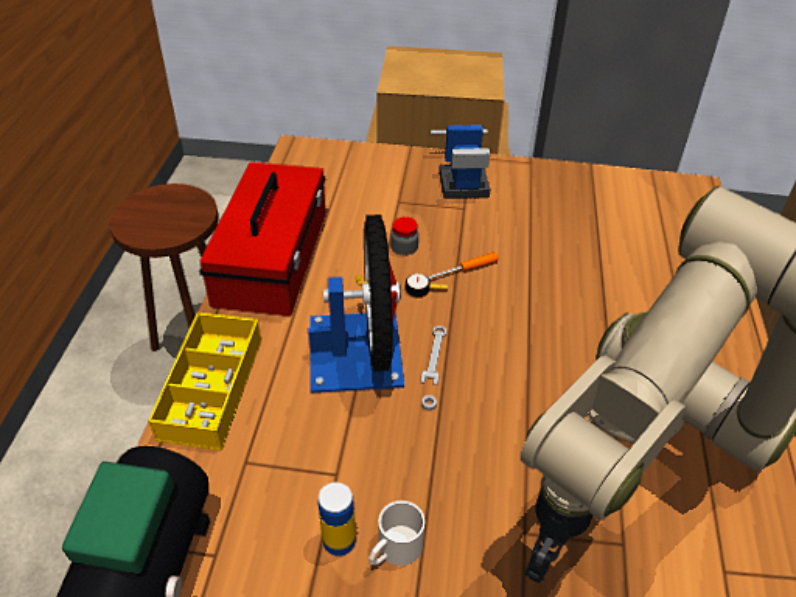

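View pics/b.png

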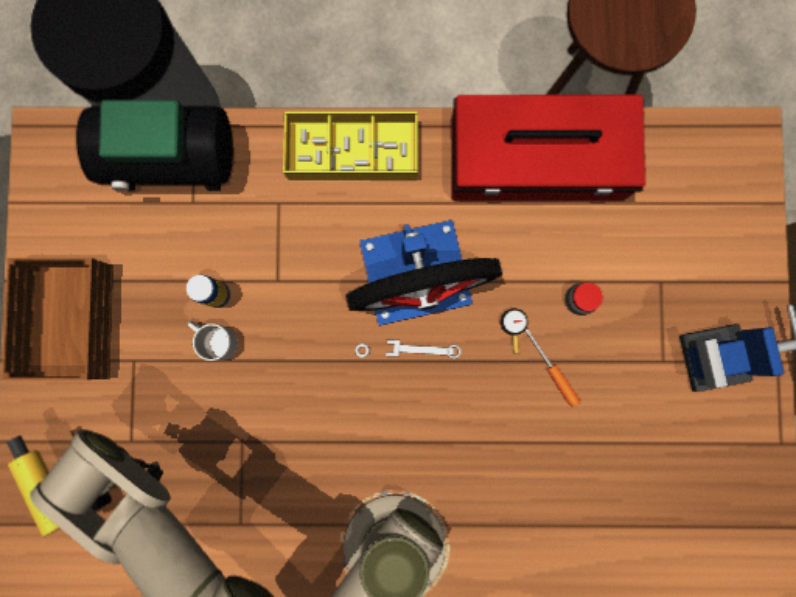

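The side view shows the wheel nearly edge-on, with the yellow cap at about (358,282), behind the wheel near axle height. The top view shows the tyre running from (347,300) to (502,268), with the wrench, nut and gauge in front of it. Next I'll get the axle pose and the stem angle.

Run:
```python
from h import *
t=np.load("pics/top0.npy",allow_pickle=True).item(); s=np.load("pics/side0.npy",allow_pickle=True).item()
hsv=cv2.cvtColor(t["frame"],cv2.COLOR_RGB2HSV)
m=((hsv[:,:,2]<60)).astype(np.uint8); m[:, :215]=0; m[:,330:]=0; m[:160]=0; m[205:]=0
n,l,st,ce=cv2.connectedComponentsWithStats(m); k=1+st[1:,4].argmax(); print(st[k])
v,u=np.nonzero(l==k); uv=np.c_[u,v].astype(float)
X=onplane(t,uv,np.array([0,0,1.]),0.18)[:,:2]
y=np.array([0,1.])
d=cv2.fitLine(X.astype(np.float32),cv2.DIST_L2,0,.01,.01).ravel()[:2]; y=d if d[1]>0 else -d
for _ in range(3):
    p=X@y; lo,hi=np.percentile(p,[0.15,99.85]); 
    A=X[p<lo+.008].mean(0);B=X[p>hi-.008].mean(0); y=(B-A)/np.linalg.norm(B-A); print(A,B,hi-lo)
C=(A+B)/2; xax=np.array([y[1],-y[0]]); yaw=np.arctan2(xax[1],xax[0]); print("C",C,"yaw",yaw)
x3=np.r_[xax,0];y3=np.r_[y,0];z3=np.array([0,0,1.]);C3=np.r_[C,.18]
# yellow cap side
for c,nm,roi in((s,"side",(170,195,215,245)),):
    h=cv2.cvtColor(c["frame"],cv2.COLOR_RGB2HSV); r0,r1,c0,c1=roi
    mm=(h[r0:r1,c0:c1,0]>18)&(h[r0:r1,c0:c1,0]<35)&(h[r0:r1,c0:c1,1]>170); vv,uu=np.nonzero(mm); print(len(vv), uu.min()+c0,uu.max()+c0,vv.min()+r0,vv.max()+r0)
    P=onplane(c,np.c_[uu+c0,vv+r0].astype(float),x3,x3@C3+.034)-C3
    th=np.degrees(np.arctan2(-(P@y3),P@z3)); r=np.hypot(P@y3,P@z3)
    print(np.c_[uu+c0,vv+r0,th,r].round(3)[::4])
def tf(a): a=np.atleast_2d(a); return C3+a[:,:1]*x3+a[:,1:2]*y3+a[:,2:]*z3
for c,nm in((t,"t"),(s,"s")):
    f=cv2.resize(c["frame"][:,:,::-1],None,fx=3,fy=3)
    a=np.linspace(0,2*np.pi,120)
    for X0,R,col in((-.02,.16,(0,255,0)),(.02,.16,(255,255,0)),(-.045,.022,(255,0,255))):
        pts=proj(c,tf(np.c_[0*a+X0,R*np.sin(a),R*np.cos(a)]))*3+1
        cv2.polylines(f,[pts.round().astype(int)],1,col,1)
    pts=proj(c,tf([[.07,.0225,.032],[.07,-.0225,.032],[.1,-.0225,.032],[.1,.0225,.032]]))*3+1
    cv2.polylines(f,[pts.round().astype(int)],1,(255,255,255),1)
    q=(proj(c,C3)[0]*3).astype(int); cv2.imwrite(f"pics/c{nm}.png",f[q[1]-200:q[1]+200,q[0]-200:q[0]+200])
cv2.imwrite("pics/c.png",np.hstack([cv2.imread("pics/ct.png"),cv2.imread("pics/cs.png")]))
```

```text
[ 223  166  101   35 1478]
[ 0.59967182 -0.21160814] [0.53007951 0.09262114] 0.3195428829821028
[ 0.59967182 -0.21160814] [0.53007951 0.09262114] 0.3195263920365488
[ 0.59967182 -0.21160814] [0.53007951 0.09262114] 0.3195263920365488
C [ 0.56487566 -0.0594935 ] yaw 0.22488042282424786
28 228 236 177 182
[[ 2.29000e+02  1.77000e+02  1.22435e+02  2.14000e-01]
 [ 2.30000e+02  1.78000e+02  9.63800e+01  5.80000e-02]
 [ 2.29000e+02  1.79000e+02  1.25064e+02  2.31000e-01]
 [ 2.28000e+02  1.80000e+02  1.29481e+02  4.60000e-01]
 [ 2.32000e+02  1.80000e+02 -3.90390e+01  2.04000e-01]
 [ 2.32000e+02  1.81000e+02 -3.96220e+01  1.98000e-01]
 [ 2.36000e+02  1.81000e+02 -4.41710e+01  5.29000e-01]]
```

View pics/c.png

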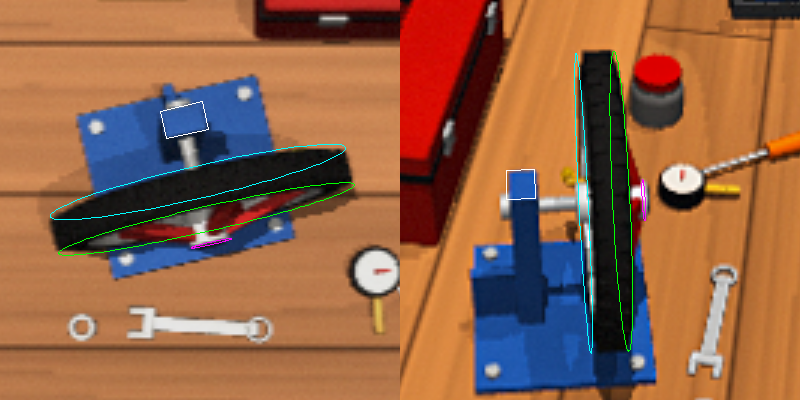

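The overlay agrees: axle at (0.565, -0.059), yaw 0.225. Next I'll move in front of the wheel with a tilted tool and closed fingers, then look with the wrist camera.

```bash
python3 -m crank '[0,0,-0.144,0.013,-0.0395,0.004,0, 0,0,-0.144,0.013,-0.0395,0.004,0, 0,0,-0.144,0.013,-0.0395,0.004,0, 0,0,-0.144,0.013,-0.0395,0.004,0, 0,0,-0.144,0.013,-0.0395,0.004,0, 0,0,-0.144,0.013,-0.0395,0.004,0, 0,0,-0.144,0.013,-0.0395,0.004,0, 0,0,-0.144,0.013,-0.0395,0.004,0, 0,-0.112,0,0.013,-0.0395,0.004,0, 0,-0.112,0,0.013,-0.0395,0.004,0, 0,-0.112,0,0.013,-0.0395,0.004,0, 0,-0.112,0,0.013,-0.0395,0.004,0, 0,-0.112,0,0.013,-0.0395,0.004,0, 0,-0.112,0,0.013,-0.0395,0.004,0, 0,-0.112,0,0.013,-0.0395,0.004,0]' 20
python3 - <<'E'
from h import *
o=observe(); print(o["q"].round(1),o["position"].round(3),o["tool_rot"].round(3),o["time_s"])
np.save("pics/w1.npy",cam("wrist"),allow_pickle=True); c=np.load("pics/w1.npy",allow_pickle=True).item()
cv2.imwrite("pics/w1.png",cv2.resize(c["frame"][:,:,::-1],(796,597)))
E
```

```text
time_s: 1.65
position: [0.4151, -0.0743, 0.3034]
tool_rot: [[0.738, 0.003, 0.675], [-0.002, -1.0, 0.006], [0.675, -0.006, -0.738]]
ft_force: [1.7, 0.9, 0.5]
grip_width: 0.0001
[-43.5  -9.2 111.8  37.4  50.6 -60.8] [ 0.415 -0.074  0.303] [[ 0.738  0.003  0.675]
 [-0.002 -1.     0.006]
 [ 0.675 -0.006 -0.738]] 1.65
```

View pics/w1.png

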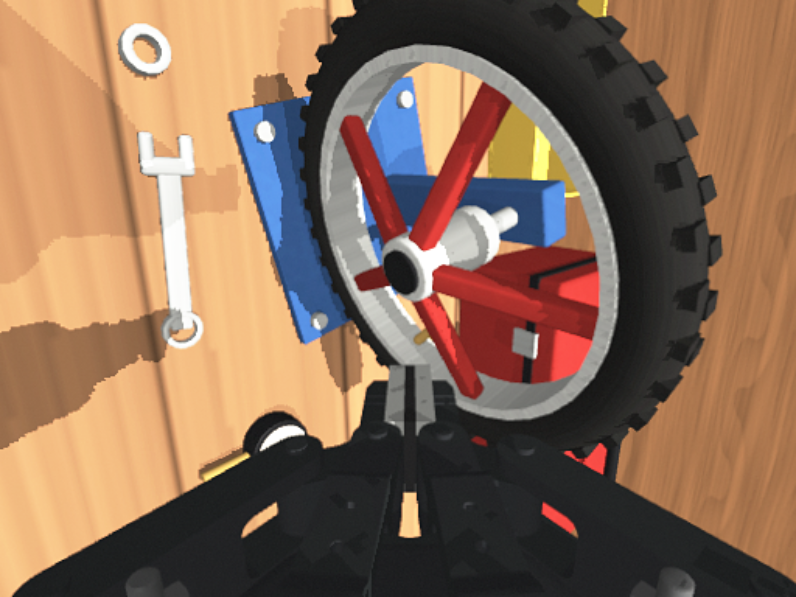

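The wrist view shows five spokes with their outer ends at about (352,125), (495,95), (590,318), (470,385) and (362,280). The brass stem is at (422,338), between the last two. Next I'll compute the angles.

```bash
cat >> h.py <<'E'
C3=np.array([.5649,-.0595,.18]);yaw=.2249
x3=np.array([np.cos(yaw),np.sin(yaw),0]);y3=np.array([-np.sin(yaw),np.cos(yaw),0]);z3=np.array([0,0,1.])
def S(p): d=np.atleast_2d(p)-C3; return np.c_[d@x3,d@y3,d@z3]
def W(p): p=np.atleast_2d(p); return C3+p[:,:1]*x3+p[:,1:2]*y3+p[:,2:]*z3
def ang(c,uv,x):  # clockwise-from-top angle, radius
    s=S(onplane(c,uv,x3,x3@C3+x)); return np.c_[np.degrees(np.arctan2(-s[:,1],s[:,2])),np.hypot(s[:,1],s[:,2])]
def spokes(c):  # red pixels at 60<r<105 on the spokes' cone -> angle mod 72
    h=cv2.cvtColor(c["frame"],cv2.COLOR_RGB2HSV)
    m=((h[:,:,0]<6)|(h[:,:,0]>174))&(h[:,:,1]>150)&(h[:,:,2]>90)
    v,u=np.nonzero(m); uv=np.c_[u,v].astype(float); out=[]
    for x,lo,hi in((-.024,.052,.064),(-.0215,.064,.076),(-.0185,.076,.088),(-.015,.088,.098)):
        a=ang(c,uv,x-.004); a=a[(a[:,1]>lo)&(a[:,1]<hi),0]; out.append(a)
    a=np.concatenate(out); hist=np.histogram(a,np.arange(-180,181,6))[0]
    ph=np.degrees(np.angle(np.exp(1j*np.radians(a*5)).mean()))/5
    return ph, hist   # spoke angles = ph + 72k
E
python3 - <<'E'
from h import *
c=np.load("pics/w1.npy",allow_pickle=True).item()
k=512/796
E=np.array([[352,125],[495,95],[590,318],[470,385],[362,280]])*k
print(ang(c,E,-.013).round(3)); print("stem",ang(c,np.array([[422,338.]])*k,.034))
p,h=spokes(c); print(p,h)
print("hub face centre",S(onplane(c,np.array([[403,271.]])*k,x3,x3@C3-.045)))
s=np.load("pics/side0.npy",allow_pickle=True).item()
for th in(110,120,130,140,150):
  t=np.radians(th); print(th,proj(s,W([[.034,-.145*np.sin(t),.145*np.cos(t)]])))
print(S(observe()["position"]))
E
```

```text
[[-1.26464e+02  1.10000e-01]
 [-5.80920e+01  1.14000e-01]
 [ 9.23200e+00  1.12000e-01]
 [ 8.17450e+01  1.04000e-01]
 [ 1.58592e+02  1.05000e-01]]
stem [[126.64217709   0.14858013]]
10.560479271108537 [  0   0   0   0   0   0  11 121 190 203 168  35   0   0   0   0   0   0
  22 307 384 226   2   0   0   0   0 112 367 282 353 351 314 242 187 160
 190 222 222 187 140 134 176 164 129  18   0   0   0   0   0   0   0   0
   0  65 117  42   0   0]
hub face centre [[-0.045       0.00185217  0.00106368]]
110 [[229.16192553 171.84298313]]
120 [[229.45610404 178.7402754 ]]
130 [[229.78773485 185.86536952]]
140 [[230.14911533 193.0549547 ]]
150 [[230.53204738 200.14597089]]
[[-0.1494014   0.01431016  0.12306759]]
```

Spokes are at about 13° + 72k, and the stem is at about +121° (clockwise). The side view gives 120°, so the two agree. I'll turn it counter-clockwise in two pushes across the top, about -63° and then about -58°. Next I'll compute the waypoints.

```bash
cat >> h.py <<'E'
from scipy.spatial.transform import Rotation as Rn
def tcp(x,phi,r,R): # world TCP for fingertip at stand x, clockwise angle phi deg, radius r
    p=np.radians(phi); return W([[x,-r*np.sin(p),r*np.cos(p)]])[0]-.014*R[:,2]
def fing():
    o=observe(); s=S(o["position"]+.014*o["tool_rot"][:,2])[0]
    return s.round(4), np.degrees(np.arctan2(-s[1],s[2])).round(1), np.hypot(s[1],s[2]).round(4)
E
python3 - <<'E'
from h import *
o=observe(); R0=o["tool_rot"]
p=np.radians(30);h=.12
z=np.array([np.cos(p)*np.cos(h),np.cos(p)*np.sin(h),-np.sin(p)]); y=np.cross(z,[0,0,1]);y/=np.linalg.norm(y)
y=y if y@R0[:,1]>0 else -y; R=np.c_[np.cross(y,z),y,z]
print("rotvec",Rn.from_matrix(R@R0.T).as_rotvec().round(3)); np.save("R.npy",R)
P=o["position"]
for x,f in((-.07,49),(-.004,49),(-.004,36),(-.004,25),(-.004,14),(-.004,3),(-.004,-8),(-.004,-19),(-.004,-32)):
    q=tcp(x,f,.065,R); print(x,f,q.round(4),(q-P).round(4)); P=q
E
```

```text
rotvec [ 0.015 -0.302  0.118]
-0.07 49 [ 0.4956 -0.1244  0.2296] [ 0.0795 -0.0455 -0.0734]
-0.004 49 [ 0.5599 -0.1097  0.2296] [0.0643 0.0147 0.    ]
-0.004 36 [ 0.5575 -0.0991  0.2396] [-0.0024  0.0106  0.0099]
-0.004 25 [ 0.5551 -0.0886  0.2459] [-0.0024  0.0105  0.0063]
-0.004 14 [ 0.5525 -0.0772  0.2501] [-0.0026  0.0114  0.0042]
-0.004 3 [ 0.5497 -0.0652  0.2519] [-0.0027  0.012   0.0018]
-0.004 -8 [ 0.5469 -0.053   0.2514] [-0.0028  0.0121 -0.0005]
-0.004 -19 [ 0.5442 -0.0412  0.2485] [-0.0027  0.0118 -0.0029]
-0.004 -32 [ 0.5413 -0.0283  0.2421] [-0.003   0.0129 -0.0063]
```

```bash
python3 -m crank '[0.0025,-0.05,0.02,0.013,-0.0076,-0.012,0, 0.0025,-0.05,0.02,0.013,-0.0076,-0.012,0, 0.0025,-0.05,0.02,0.013,-0.0076,-0.012,0, 0.0025,-0.05,0.02,0.013,-0.0076,-0.012,0, 0.0025,-0.05,0.02,0.013,-0.0076,-0.012,0, 0.0025,-0.05,0.02,0.013,-0.0076,-0.012,0, 0,0,0,0,0,0,0, 0,0,0,0,0,0,0]'
python3 - <<'E'
from h import *
o=observe(); print(o["q"].round(1),fing()); R=np.load("R.npy"); print("to go",(tcp(-.07,49,.065,R)-o["position"]).round(4),Rn.from_matrix(R@o["tool_rot"].T).as_rotvec().round(3))
c=cam("wrist"); cv2.imwrite("pics/w2.png",cv2.resize(c["frame"][:,:,::-1],(796,597)))
E
```

```text
time_s: 2.5
position: [0.4929, -0.1178, 0.2306]
tool_rot: [[0.508, 0.127, 0.852], [0.061, -0.992, 0.112], [0.859, -0.005, -0.512]]
ft_force: [-0.3, 0.2, -0.5]
grip_width: 0.0002
[ -48.5   10.1  119.7   83.2   45.8 -117. ] (array([-0.0712, -0.0419,  0.0434]), np.float64(44.0), np.float64(0.0603))
to go [ 0.0026 -0.0066 -0.0009] [-0.004 -0.014 -0.007]
```

View pics/w2.png

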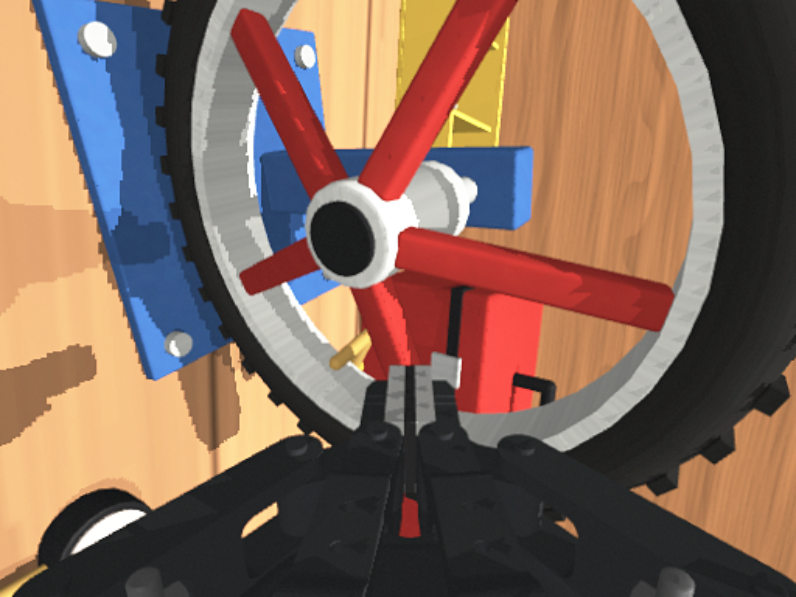

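The wrist view shows the finger in front of the gap between the spoke ending at (660,305) and the lower spoke at (390,330). The stem is at (350,352). The gap is clear, so I'll insert.

```bash
python3 -m crank '[0,0,0,0.013,0.0023,0.0005,0, 0,0,0,0.013,0.0023,0.0005,0, 0,0,0,0.013,0.0023,0.0005,0, 0,0,0,0.013,0.0023,0.0005,0, 0,0,0,0.013,0.0023,0.0005,0, 0,0,0,0,0,0,0, 0,0,0,0,0,0,0]'
python3 - <<'E'
from h import *
o=observe(); print(o["q"].round(1),fing(),o["ft_force"].round(1)); R=o["tool_rot"];P=o["position"]
for f in range(34,-36,-10):
    q=tcp(-.004,f,.065,R); print(f,q.round(4),(q-P).round(4)); P=q
E
```

```text
time_s: 3.25
position: [0.5579, -0.1062, 0.2337]
tool_rot: [[0.506, 0.128, 0.853], [0.063, -0.992, 0.111], [0.86, -0.003, -0.51]]
ft_force: [0.3, -0.1, 0.2]
grip_width: -0.0001
[ -39.1   14.6  112.    84.8   38.8 -111.5] (array([-0.0052, -0.0451,  0.0465]), np.float64(44.1), np.float64(0.0648)) [ 0.3 -0.1  0.2]
34 [ 0.5572 -0.0974  0.241 ] [-0.0008  0.0088  0.0074]
24 [ 0.555  -0.0877  0.2465] [-0.0022  0.0097  0.0055]
14 [ 0.5526 -0.0773  0.2502] [-0.0024  0.0104  0.0037]
4 [ 0.5501 -0.0664  0.252 ] [-0.0025  0.0109  0.0018]
-6 [ 0.5475 -0.0553  0.2518] [-0.0025  0.011  -0.0002]
-16 [ 0.5451 -0.0445  0.2496] [-0.0025  0.0108 -0.0022]
-26 [ 0.5427 -0.0342  0.2456] [-0.0024  0.0103 -0.0041]
```

```bash
python3 -m crank '[0,0,0,-0.0005,0.0044,0.0037,0, 0,0,0,-0.0005,0.0044,0.0037,0, 0,0,0,-0.001,0.0048,0.0028,0, 0,0,0,-0.001,0.0048,0.0028,0, 0,0,0,-0.0012,0.0052,0.0019,0, 0,0,0,-0.0012,0.0052,0.0019,0, 0,0,0,-0.0012,0.0055,0.0009,0, 0,0,0,-0.0012,0.0055,0.0009,0]'
python3 -c "
from h import *
o=observe(); print(fing(),o['ft_force'].round(1),o['q'].round(1))"
```

```text
time_s: 4.05
position: [0.5504, -0.0666, 0.2521]
tool_rot: [[0.506, 0.127, 0.853], [0.062, -0.992, 0.11], [0.86, -0.003, -0.51]]
ft_force: [1.0, -4.9, -2.2]
grip_width: -0.0001
(array([-0.0038, -0.0049,  0.0649]), np.float64(4.3), np.float64(0.0651)) [ 1.  -4.9 -2.2] [ -34.6   10.9  113.    83.5   35.4 -106.4]
```

The push force is about 5 N, as expected. I'll carry on to about -28°.

```bash
python3 -m crank '[0,0,0,-0.0012,0.0055,-0.0001,0, 0,0,0,-0.0012,0.0055,-0.0001,0, 0,0,0,-0.0012,0.0054,-0.0011,0, 0,0,0,-0.0012,0.0054,-0.0011,0, 0,0,0,-0.0012,0.0051,-0.002,0, 0,0,0,-0.0012,0.0051,-0.002,0, 0,0,0,-0.0006,0.0025,-0.0014,0, 0,0,0,0,0,0,0]'
python3 - <<'E'
from h import *
o=observe(); print(fing(),o['ft_force'].round(1))
c=cam("wrist"); np.save("pics/w3.npy",c,allow_pickle=True); cv2.imwrite("pics/w3.png",cv2.resize(c["frame"][:,:,::-1],(796,597)))
E
```

```text
time_s: 4.85
position: [0.5425, -0.0316, 0.2442]
tool_rot: [[0.506, 0.128, 0.853], [0.062, -0.992, 0.113], [0.86, -0.004, -0.51]]
ft_force: [1.6, -1.5, -0.1]
grip_width: -0.0001
(array([-0.0036,  0.031 ,  0.0571]), np.float64(-28.6), np.float64(0.065)) [ 1.6 -1.5 -0.1]
```

View pics/w3.png

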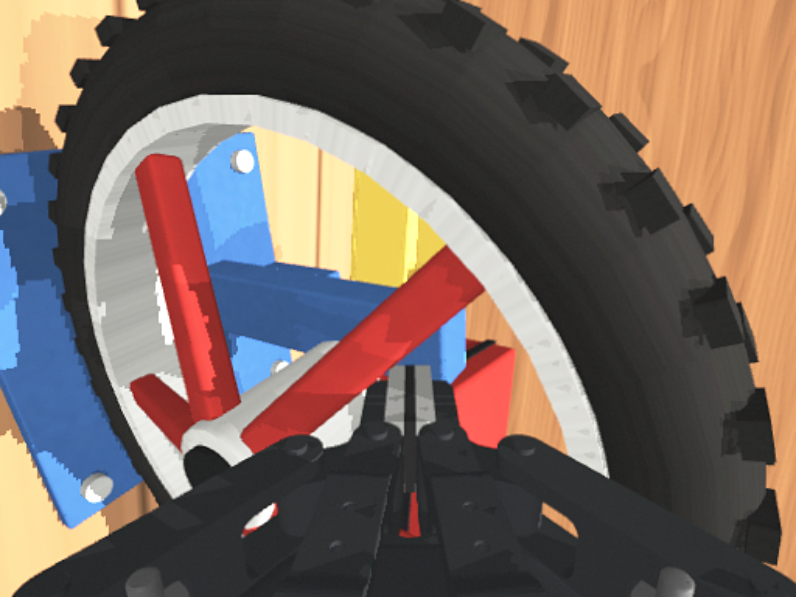

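The pushed spoke now ends at (463,270), and another ends at (160,165). I'll back the finger off, pull straight out, rest for over 0.3 s and measure.

```bash
python3 -m crank '[0,0,0,0.001,-0.004,0.001,0, 0,0,0,-0.013,-0.003,0,0, 0,0,0,-0.013,-0.003,0,0, 0,0,0,-0.013,-0.003,0,0, 0,0,0,-0.013,-0.003,0,0, 0,0,0,-0.013,-0.003,0,0, 0,0,0,0,0,0,0, 0,0,0,0,0,0,0, 0,0,0,0,0,0,0, 0,0,0,0,0,0,0, 0,0,0,0,0,0,0, 0,0,0,0,0,0,0]'
python3 - <<'E'
from h import *
o=observe(); print(fing(),o['ft_force'].round(1))
c=np.load("pics/w3.npy",allow_pickle=True).item(); k=512/796
print(ang(c,np.array([[463,262],[160,165.]])*k,-.013))
c=cam("wrist"); np.save("pics/w4.npy",c,allow_pickle=True); cv2.imwrite("pics/w4.png",cv2.resize(c["frame"][:,:,::-1],(796,597)))
R=o["tool_rot"];P=o["position"]
for a in((-.07,52),(-.004,52)): q=tcp(*a,.065,R); print(a,q.round(4),(q-P).round(4)); P=q
E
```

```text
time_s: 6.1
position: [0.4787, -0.0513, 0.245]
tool_rot: [[0.506, 0.127, 0.853], [0.062, -0.992, 0.111], [0.86, -0.003, -0.51]]
ft_force: [-0.1, -0.6, 0.5]
grip_width: -0.0001
(array([-0.0702,  0.0261,  0.0579]), np.float64(-24.3), np.float64(0.0635)) [-0.1 -0.6  0.5]
[[ -45.47122702    0.11604821]
 [-110.72787516    0.11370586]]
(-0.07, 52) [ 0.4961 -0.1266  0.2272] [ 0.0174 -0.0753 -0.0179]
(-0.004, 52) [ 0.5605 -0.1119  0.2272] [0.0643 0.0147 0.    ]
```

View pics/w4.png

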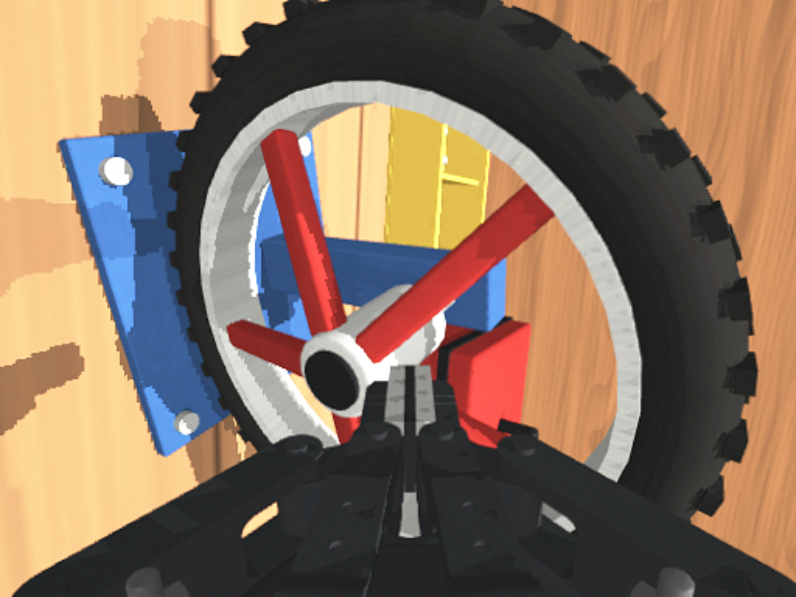

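The spokes are now at about -45° and -111°, so the wheel turned about -57°. The stem is at about 65°, and the next spoke to push is at about 28°. Next I'll move to the gap at φ=60° and look after moving.

```bash
python3 -m crank '[0,0,0,0.0031,-0.0134,-0.0042,0, 0,0,0,0.0031,-0.0134,-0.0042,0, 0,0,0,0.0031,-0.0134,-0.0042,0, 0,0,0,0.0031,-0.0134,-0.0042,0, 0,0,0,0.0031,-0.0134,-0.0042,0, 0,0,0,0.0031,-0.0134,-0.0042,0, 0,0,0,0,0,0,0, 0,0,0,0,0,0,0]'
python3 - <<'E'
from h import *
print(fing(),observe()["ft_force"].round(1))
c=cam("wrist"); np.save("pics/w5.npy",c,allow_pickle=True); cv2.imwrite("pics/w5.png",cv2.resize(c["frame"][:,:,::-1],(796,597)))
E
```

```text
time_s: 6.95
position: [0.4971, -0.132, 0.2197]
tool_rot: [[0.507, 0.127, 0.853], [0.061, -0.992, 0.111], [0.86, -0.004, -0.51]]
ft_force: [-0.9, -0.2, 0.3]
grip_width: -0.0002
(array([-0.0702, -0.0567,  0.0325]), np.float64(60.2), np.float64(0.0653)) [-0.9 -0.2  0.3]
```

View pics/w5.png

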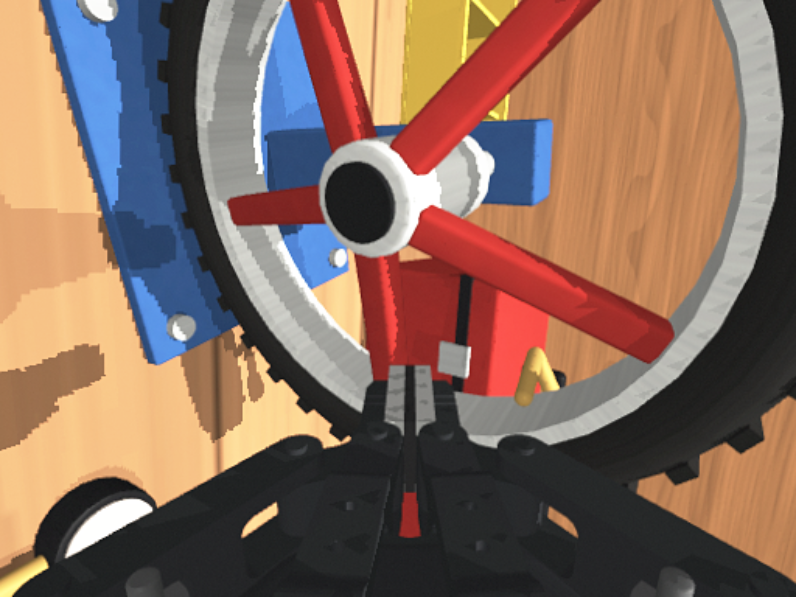

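The wrist view shows the finger in the gap between the spoke ending at (655,345) and the one at (385,340). The bent stem is at (535,370), well behind and farther out. I'll insert and push along the arc.

```bash
python3 -m crank '[0,0,0,0.013,0.0029,0,0, 0,0,0,0.013,0.0029,0,0, 0,0,0,0.013,0.0029,0,0, 0,0,0,0.013,0.0029,0,0, 0,0,0,0.013,0.0029,0,0, 0,0,0,0,0,0,0, 0,0,0,0,0,0,0]'
python3 - <<'E'
from h import *
o=observe(); print(fing(),o["ft_force"].round(1)); R=o["tool_rot"];P=o["position"]
c=np.load("pics/w5.npy",allow_pickle=True).item(); k=512/796
print(ang(c,np.array([[658,343],[233,212.]])*k,-.013))
for f in (50,40,30,20,10,0,-10,-19):
    q=tcp(-.004,f,.065,R); print(f,(q-P).round(4)); P=q
E
```

```text
time_s: 7.7
position: [0.562, -0.1168, 0.2198]
tool_rot: [[0.506, 0.128, 0.853], [0.062, -0.992, 0.112], [0.86, -0.003, -0.51]]
ft_force: [0.2, 0.2, -0.4]
grip_width: -0.0002
(array([-0.0036, -0.0563,  0.0327]), np.float64(59.9), np.float64(0.0651)) [ 0.2  0.2 -0.4]
[[2.59797441e+01 1.14519028e-01]
 [1.72422742e+02 1.14843436e-01]]
50 [-0.0018  0.0063  0.0091]
40 [-0.0018  0.0078  0.008 ]
30 [-0.0021  0.009   0.0065]
20 [-0.0023  0.01    0.0048]
10 [-0.0024  0.0107  0.0029]
0 [-0.0025  0.011   0.001 ]
-10 [-0.0025  0.011  -0.001 ]
-19 [-0.0022  0.0096 -0.0026]
```

```bash
python3 -m crank '[0,0,0,-0.0009,0.0032,0.0045,0, 0,0,0,-0.0009,0.0032,0.0045,0, 0,0,0,-0.0009,0.0039,0.004,0, 0,0,0,-0.0009,0.0039,0.004,0, 0,0,0,-0.001,0.0045,0.0032,0, 0,0,0,-0.001,0.0045,0.0032,0, 0,0,0,-0.0011,0.005,0.0024,0, 0,0,0,-0.0011,0.005,0.0024,0, 0,0,0,-0.0012,0.0053,0.0015,0, 0,0,0,-0.0012,0.0053,0.0015,0, 0,0,0,-0.0012,0.0055,0.0005,0, 0,0,0,-0.0012,0.0055,0.0005,0, 0,0,0,-0.0012,0.0055,-0.0005,0, 0,0,0,-0.0012,0.0055,-0.0005,0, 0,0,0,0,0,0,0, 0,0,0,0,0,0,0]'
python3 - <<'E'
from h import *
print(fing(),observe()["ft_force"].round(1))
c=cam("wrist"); np.save("pics/w6.npy",c,allow_pickle=True); cv2.imwrite("pics/w6.png",cv2.resize(c["frame"][:,:,::-1],(796,597)))
E
```

```text
time_s: 9.3
position: [0.547, -0.0507, 0.2511]
tool_rot: [[0.506, 0.129, 0.853], [0.062, -0.992, 0.113], [0.86, -0.004, -0.51]]
ft_force: [0.8, -0.4, 0.2]
grip_width: -0.0003
(array([-0.0035,  0.0114,  0.0639]), np.float64(-10.1), np.float64(0.0649)) [ 0.8 -0.4  0.2]
```

View pics/w6.png

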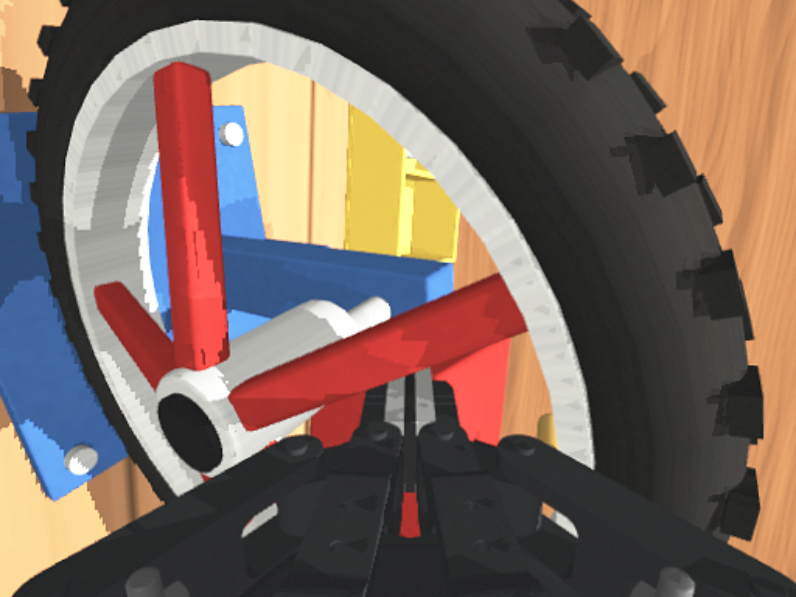

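The pushed spoke now ends at (512,302). Other spokes end at (182,78) and (108,297), and the stem shows at (546,425).

Run:
```python
from h import *
c=np.load("pics/w6.npy",allow_pickle=True).item(); k=512/796
a=ang(c,np.array([[512,302],[182,78],[108,297.]])*k,-.013); print(a)
c=np.load("pics/w3.npy",allow_pickle=True).item(); print(ang(c,np.array([[463,266],[160,165],[145,388.]])*k,-.013))
```

```text
[[-2.80252696e+01  1.15249383e-01]
 [-9.49561859e+01  1.14528678e-01]
 [-1.67267219e+02  1.05777262e-01]]
[[-4.50959129e+01  1.15266551e-01]
 [-1.10727875e+02  1.13705855e-01]
 [ 1.75881502e+02  1.01896784e-01]]
```

About 10° remains, so I'll push the finger slowly to about -20°, back off and retract.

```bash
python3 -m crank '[0,0,0,-0.0006,0.0026,-0.0007,0, 0,0,0,-0.0006,0.0026,-0.0007,0, 0,0,0,-0.0006,0.0026,-0.0008,0, 0,0,0,-0.0005,0.0024,-0.0008,0, 0,0,0,0,0,0,0, 0,0,0,0,0,0,0, 0,0,0,0.001,-0.004,0.001,0, 0,0,0,-0.013,-0.003,0,0, 0,0,0,-0.013,-0.003,0,0, 0,0,0,-0.013,-0.003,0,0, 0,0,0,-0.013,-0.003,0,0, 0,0,0,-0.013,-0.003,0,0, 0,0,0,-0.013,-0.003,0,0, 0,0,0,-0.013,-0.003,0,0, 0,0,0,-0.013,-0.003,0,0, 0,0,0,0,0,0,0]'
python3 - <<'E'
from h import *
print(fing(),observe()["ft_force"].round(1))
c=cam("wrist"); np.save("pics/w7.npy",c,allow_pickle=True); w=cv2.resize(c["frame"][:,:,::-1],(512,384))
o=[]
for n in("top","side"):
    c=cam(n); np.save(f"pics/{n}7.npy",c,allow_pickle=True); q=proj(c,C3+[0,0,.08])[0].astype(int)
    o.append(cv2.resize(c["frame"][q[1]-48:q[1]+48,q[0]-72:q[0]+72,::-1],(288,192),interpolation=cv2.INTER_CUBIC)); print(n,q)
cv2.imwrite("pics/w7.png",np.hstack([w,np.vstack(o)]))
E
```

```text
time_s: 10.95
position: [0.4406, -0.0694, 0.249]
tool_rot: [[0.506, 0.125, 0.853], [0.061, -0.992, 0.11], [0.86, -0.004, -0.51]]
ft_force: [0.8, -0.5, -0.2]
grip_width: -0.0001
(array([-0.1114,  0.0169,  0.0618]), np.float64(-15.3), np.float64(0.0641)) [ 0.8 -0.5 -0.2]
top [273 180]
side [241 169]
```

View pics/w7.png

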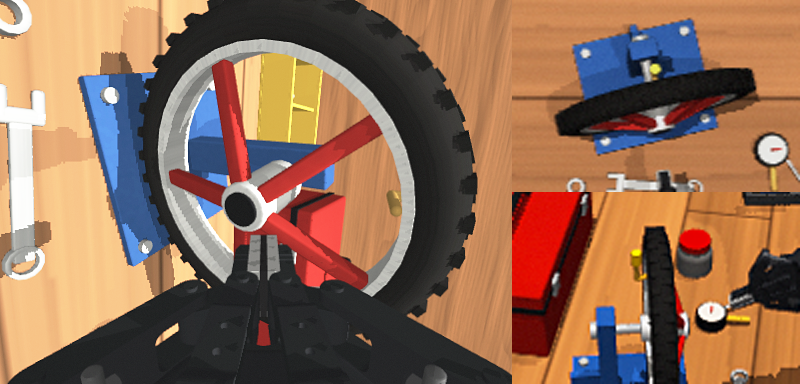

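The stem is up and visible in both fixed views. Next I'll measure its angle by triangulating the cap and from the spoke ends, which are at (376,125), (222,66), (174,175) and (358,279).

Run:
```python
from h import *
c=np.load("pics/w7.npy",allow_pickle=True).item()
print(ang(c,np.array([[376,125],[222,66],[174,175.],[358,279]]),-.013).round(3).tolist(), "stem base",ang(c,np.array([[393,203.]]),.034))
rays=[]
for n,(u0,u1,v0,v1) in(("top",(335,348,152,164)),("side",(0,0,0,0))):
    t=np.load(f"pics/{n}7.npy",allow_pickle=True).item(); h=cv2.cvtColor(t["frame"],cv2.COLOR_RGB2HSV)
    m=(h[:,:,0]>22)&(h[:,:,0]<35)&(h[:,:,1]>150)&(h[:,:,2]>100)
    q=proj(t,W([[.034,0,.146]]))[0]; v,u=np.nonzero(m); g=np.hypot(u-q[0],v-q[1])<14; u,v=u[g],v[g]
    print(n,"expected",q.round(1),"seen",u.mean().round(1),v.mean().round(1),len(u))
    o,d=ray(t,[[u.mean(),v.mean()]]); rays.append((o,d[0]))
    X=onplane(t,[[u.mean(),v.mean()]],z3,.18+.148); print(S(X))
(o1,d1),(o2,d2)=rays; k=np.linalg.lstsq(np.c_[d1,-d2],o2-o1,rcond=None)[0]
X=S((o1+k[0]*d1+o2+k[1]*d2)/2)[0]; print("cap",X,"angle",np.degrees(np.arctan2(-X[1],X[2])), "gap",np.linalg.norm(o1+k[0]*d1-o2-k[1]*d2))
```

```text
[[-35.648, 0.117], [-105.218, 0.115], [-176.649, 0.11], [33.593, 0.109]] stem base [[3.87761698 0.105982  ]]
top expected [271.8 166.5] seen 272.1 166.1 18
[[ 0.03455949 -0.00090231  0.148     ]]
side expected [229.8 153.8] seen 230.5 151.3 15
[[ 0.03167526 -0.00882601  0.148     ]]
cap [ 0.03277385 -0.00025078  0.15531064] angle 0.0925135840965219 gap 0.001668756584322762
```

The cap's triangulated angle is 0.1° and the spokes average about +1°. The finger is 110 mm clear, so I'll do one rest check and hand in.

```bash
python3 -m crank '[0,0,0,-0.01,0,0.005,0, 0,0,0,0,0,0,0, 0,0,0,0,0,0,0, 0,0,0,0,0,0,0]'
python3 - <<'E'
from h import *
a=np.load("pics/top7.npy",allow_pickle=True).item()["frame"]; b=cam("top")["frame"]; o=np.load("pics/top0.npy",allow_pickle=True).item()["frame"]
d=cv2.absdiff(a,b).max(2)[135:200,220:325]; print("wheel region changed px:",(d>40).sum())
e=cv2.absdiff(o,b).max(2); 
for n,(u0,u1,v0,v1) in dict(can_mug=(115,155,172,238),jar=(360,392,178,204),gauge_driver=(320,376,196,264),nut=(225,240,218,232),wrench=(246,298,216,232)).items(): print(n,(e[v0:v1,u0:u1]>60).sum())
print(close_job())
E
```

```text
time_s: 11.5
position: [0.4322, -0.0693, 0.254]
tool_rot: [[0.506, 0.127, 0.853], [0.062, -0.992, 0.111], [0.86, -0.003, -0.51]]
ft_force: [-1.0, -0.6, -0.2]
grip_width: 0.0001
wheel region changed px: 0
can_mug 0
jar 0
gauge_driver 0
nut 0
wrench 149
the job is handed in; nothing more can be done
None
```

The valve stem now points straight up, and the job is handed in at about 11.5 s on the robot's clock. I turned the wheel counter-clockwise from about +121° in two pushes on the spokes with the closed fingers. The first push was about −57°. I then took the finger fully off and waited with the stem still at about 65° before the second push of about −64°.

- **Stem angle:** triangulating the cap from the top and side views gives 0.1° from vertical, and the spoke ends average about +1°. A single reading of the stem base from the wrist camera gave 3.9°. All three are inside the 8° limit.
- **Force:** the highest wrist force I read was about 5 N, during the first push. I read it only between moves, not all the way through.
- **Wheel at rest, robot clear:** the wheel looked the same in two top-view pictures about 0.5 s apart. The finger had pulled back more than 110 mm from the wheel's middle plane.
- **Loose things:** the mug, can, jar, gauge, screwdriver and nut show no change from the start in the top view. The wrench area did show changed pixels (149). I put that down to the gripper or its shadow covering it, as the arm never went below about 0.2 m there, but I did not confirm it separately.

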